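# Unlatch and open the sample cage

### The arm

A 6-joint arm with a two-finger parallel gripper is mounted at the origin on the work surface. World frame = base frame: x ahead of the robot, y to its left, z up, the work surface at z = 0. Lengths are in m, angles in degrees, forces in N, time in s.
With the tool pointing down it reaches from about 0.3 to 0.75 m from the base axis. Payload 8.5 kg.
Tool frame: the origin (TCP) lies at the very end of the fingers, on their centre line; the grasp point (between the pads) lies 19 mm behind it; x points along the fingers, y is the direction in which the jaws open and shut, and the axes are right-handed (so a half turn about x gives the same grasp; the last joint's range is limited). The gripper opens to 85 mm and grips with 20 to 120 N. Pads are 22 mm wide; open, the fingers measure 114 mm over their backs; the gripper's body (76 mm by 85 mm) begins 54 mm behind the grasp point. The pads swing forward as they close: fully open they stand 13 mm farther back than shut.
Start: joints at [52.752, 21.807, 74.336, -0, 83.858, -12.336], TCP at [0.232, 0.499, 0.21] pointing down, gripper open.
Joint ranges: [-178.18, 178.18], [-50.72, 133.34], [12.68, 142.11], [-81.47, 261.47], [9.98, 163.14], [-165.26, 165.26]. Speed limits (degrees/s): [136.94, 136.94, 180, 180, 180, 180].

### API

Orientations are given as a 3x3 rotation matrix whose columns are the frame's x, y, z axes.
In Python, from rig import env, eyes, close_job gives the robot as it stands.
- The arm moves only by the shell command python3 -m pendant 'ROWS' [OPENING] [FORCE]. ROWS is a JSON object of lists of equal length, an entry for each row: "travel": the shift along the world's x, y, z in mm, a list of three; "delta_rot": the turn, a rotation vector about the world's x, y, z in rad, a list of three. In form: {"travel": [[x, y, z], ...], "delta_rot": [[wx, wy, wz], ...]}. A call has 1 to 20 rows; each row shifts and turns the commanded pose from where the row before left it; what a row does not reach is not made up. A row lasts 1/12 s, in which the tool goes at most 41.7 mm and 7.16 degrees, less where a joint would pass 70% of its speed; a pose out of reach is approached as far as the arm can. A call with a gripper value outside its range is refused whole. OPENING is the finger opening in mm, from 0 to 85.4, set as the call begins (- or left out, the last holds). The fingers move at their own pace and stop on an object; FORCE is the grip in N (left out, the last holds). Time passes only in rows, so rows that do not move let the fingers close. It gives the time, the measured TCP pose, the force and the opening at its end, in the units of the state.
- env.observe(): the state, without advancing time (a new reading comes with each control period).
- eyes.get_image(name): name is "scene" or "top"; returns the picture (480x640x3 uint8, red, green, blue); there is no depth.
- eyes.camera_model(name): a dict with "vfov" (degrees; the focal length in pixels is half the picture's height over the tangent of half this angle, whatever the lens; pixels are square), "cx", "cy" (the principal point, pixels), "pose" (4x4, takes a point from camera to world coordinates). Camera axes: x right, y up, looking along -z (the intrinsics and any distortion apply to the point x, -y, -z); pixel columns grow to the right and rows downward; lengths in m; the calibration is good to about 2 mm. A picture is of the moment at which its call begins. camera_model takes no time and is no camera call.
- close_job(): hands the job in, once; it reports no verdict.
The state is a dict: "time_s": time; "q": joint angles; "qvel": joint speeds; "joint_efforts": joint torques, N m; "position": TCP position; "tool_rot": TCP orientation; "ft_force": force on the tool from outside, world axes, zero at the start; "wrist_torque": the same for the moment, N m; "grip_width": finger opening in m.
Only numpy, scipy, OpenCV 4.12 (cv2) and the standard library are available. Lean on these libraries where they do the work, as an engineer would, in place of code of your own. Each camera call takes 0.05 s, during which the arm holds its last target. There are 200 camera calls.

### The job

Lift the drop latch on the sample cage by its upright tab until the bar is out of its catch, swing the gate open to about a right angle, and let the bar back down and go. Do it gently, without forcing the bar against the catch or flinging the gate, and leave the bottles and the dish where they stand.

Things in the scene. Friction and masses are not known exactly. Their poses are not given: they have to be found in the camera images.
- cage: Bench cage of aluminium bars and clear sheet, 240 mm deep, 260 wide, 190 high, fixed to the table. Origin on the table under the middle of the shut gate; x points from the gate into the cage (away from the front), y along the shut gate from its hinge side to its latch side, z up.
- gate (a joint): Angle of the gate: 0 shut, grows as it swings out to the front (-x of the cage, anticlockwise from above) to a stop at 1.75. The gate is 220 mm wide, 16 thick, its top edge 200 mm above the table, with a slightly stiff hinge (about 0.1 N m), so that it stays where it is left. Latched, it has about 0.03 rad of play.
- gate_hinge (a point): The gate's vertical hinge axis, at table height. Its axes turn with the gate: y along the gate to its free edge, -x out of its front.
- latch (a joint): Angle of the latch bar: 0 level, resting by its weight on a stop on the gate; grows as its end is lifted. Free to 0.45 away from the catch; it falls back when let go. Lifting it by the gripped tab takes some 4 to 8 N at the tool, as the tab also turns between the finger pads.
- pivot (a point): Pivot of the latch bar on the front of the gate: 40 mm from the hinge axis along the gate, 18 mm in front of the gate's middle plane, 165 mm above the table. The bar turns about the gate's normal here.
- tab (a point): Middle of the grip: a flat upright steel tab on the bar, 10 mm thick (along the gate's normal), 24 wide along the gate. Its top is 20 mm above this point, the gate's top edge 30 mm below it. It lies 145 mm along the bar from the pivot and 65 mm above the bar's middle. Its axes: x the gate's normal (into the cage), y along the bar to its free end, z up when the bar is level.
- bar_end (a point): Free end of the steel latch bar, on its middle line, 220 mm from the pivot. The bar is about 12 mm high, 8 thick, weighs about 150 g (varies) and runs past the gate's edge into the catch.
- post: Fixed aluminium post, 30 mm square, 240 high, beside the gate's free edge. It carries the catch on its front. Origin on the table below its middle; axes as the cage's. More than 10 N between bar and catch counts as forcing it.
- catch (a point): A fixed point on the post's front, where the level bar's middle line passes through the catch, 205 mm from the pivot. The catch is a 10 mm wide steel channel: a front lip holds the bar back; the bar can pass forward above the lip and below a rubber-faced roof 18 mm above the lip's top. The lip is 6 mm thick, 6 mm in front of the bar: past 0.1 rad of gate the bar is clear of it.
- catch_top (a point): A fixed point 17 mm above catch, only a mean: the catch is clamped at a height that differs each time and is NOT reported. Lip's top edge: 4 to 42 mm above the underside of the level bar. The raised bar has 4 to 5 mm of free height between lip and roof: find it by feel. The rubber stops it softly, about 5 N per mm there.
- vial_a: Small closed bottle, 44 mm across, 100 high, origin at its underside. Leave alone.
- vial_b: Small closed bottle, as the other. Leave alone.
- dish: Glass dish, 90 mm across, 22 high, origin at its underside. Leave alone.

How it is judged:
By the outcome, as a careful person would: the job done as asked, in the order asked, and still so for the second after the job is handed in, with the robot touching nothing.
It also fails if it takes over 72 s, if anything falls off the work surface, if the arm or the gripper's body presses on something with over 40 N, if the wrist force passes 120 N, or if a joint passes its speed limit or range.

## Working session

There is one attempt and no reset: what is moved stays moved. The work goes in short steps, Python scripts to look and compute and a shell command to move; the robot and the scene stay as the last step left them, time stands still between calls to the robot, and variables do not carry over. Pictures are saved under pics/ and viewed, about 8 in all and at most 12, crops included, and the job is handed in when it is done.

```bash
mkdir -p pics; ls
python3 - <<'E'
from rig import env,eyes
import cv2,numpy as np
for n in("scene","top"):
    m=eyes.camera_model(n);print(n,{k:(np.round(v,4).tolist() if k=="pose" else v) for k,v in m.items()})
    cv2.imwrite(f"pics/{n}0.png",eyes.get_image(n)[:,:,::-1])
print(env.observe())
E
```

```text
pics
scene {'vfov': 47.25247076751329, 'cx': 326.8604872578786, 'cy': 243.2586614713779, 'pose': [[-0.7393, 0.6308, -0.2356, 0.4293], [-0.6733, -0.6965, 0.2481, 0.2845], [-0.0076, 0.3421, 0.9396, 1.1243], [0.0, 0.0, 0.0, 1.0]]}
top {'vfov': 50.30773500883774, 'cx': 323.55948319989983, 'cy': 242.54808714103677, 'pose': [[0.0211, 0.9971, -0.0734, 0.5781], [-0.9996, 0.0222, 0.015, 0.025], [0.0166, 0.0731, 0.9972, 1.1512], [0.0, 0.0, 0.0, 1.0]]}
{'time_s': 0.1, 'q': array([ 5.27528306e+01,  2.18369724e+01,  7.43795374e+01, -3.05389960e-05,
        8.38575757e+01, -1.23350769e+01]), 'qvel': array([-0.00909074, -0.10984568, -0.1680441 ,  0.02247349,  0.0115056 ,
       -0.10356474]), 'joint_efforts': array([ 3.37181242e-03, -4.49216688e+01, -2.31656671e+01, -1.98599046e-04,
        3.64140149e-03, -1.37430593e-04]), 'position': array([0.23149211, 0.49859171, 0.20938015]), 'tool_rot': array([[-7.82193070e-04,  4.21226692e-01,  9.06955049e-01],
       [-1.02961716e-03,  9.06954507e-01, -4.21227328e-01],
       [-9.99999164e-01, -1.26329758e-03, -2.75711299e-04]]), 'ft_force': array([0.02982901, 0.49061316, 0.74843735]), 'wrist_torque': array([-0.01204186,  0.06376169, -0.00438268]), 'grip_width': 0.08533066973429078}
```

View pics/scene0.png

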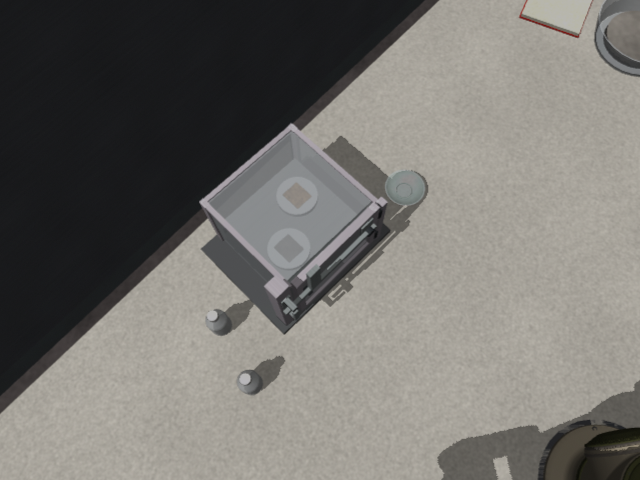

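View pics/top0.png

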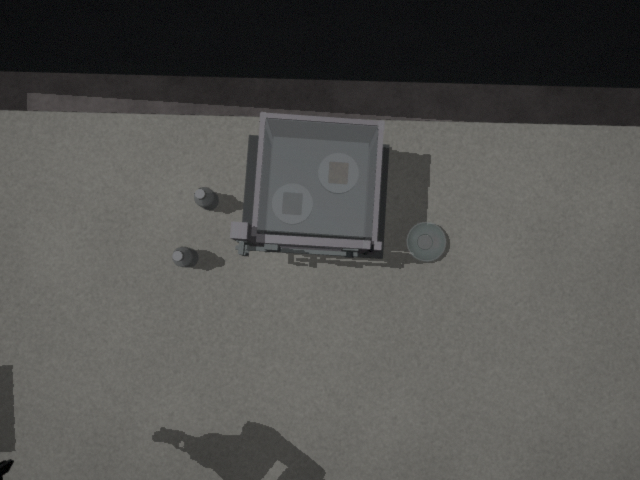

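Scene: the cage is at about (295,215), with the gate on its lower-right side and the post at (283,290). Top: the gate runs from (262,240) to (375,244), the post is at (240,230), the dish at (426,242), and the bottles are at (205,198) and (184,257). I'll enlarge the latch area in both.

Run:
```python
import cv2,numpy as np
a=cv2.imread("pics/top0.png")[215:275,225:395];b=cv2.imread("pics/scene0.png")[190:335,255:400]
a=cv2.resize(a,None,fx=4.5,fy=4.5,interpolation=cv2.INTER_CUBIC);b=cv2.resize(b,None,fx=4,fy=4,interpolation=cv2.INTER_CUBIC)
g=lambda i:np.uint8(255*(i/255.)**.6)
cv2.imwrite("pics/ca.png",g(a));cv2.imwrite("pics/cb.png",g(b))
```

```text
(no output)
```

View pics/ca.png

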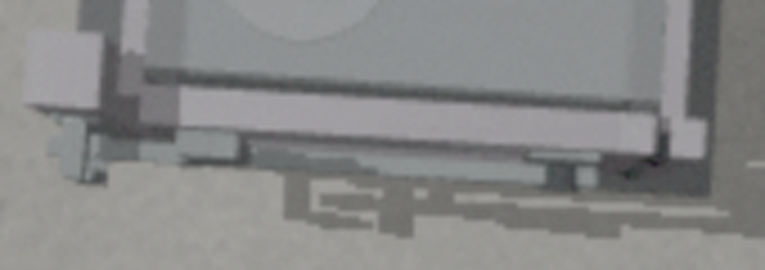

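View pics/cb.png

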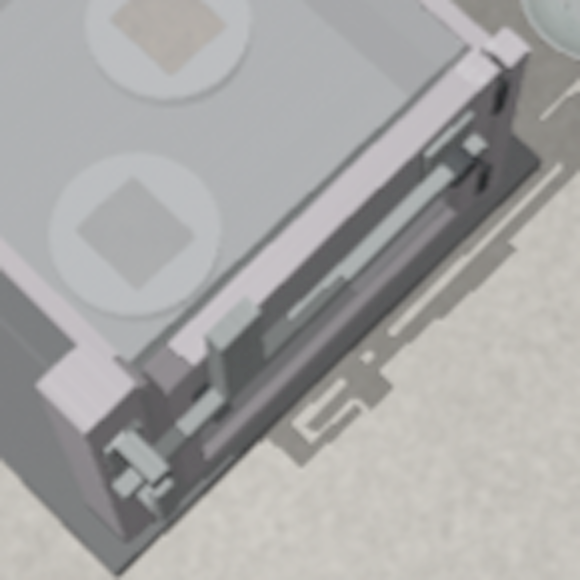

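Top crop: the tab's top face is centred near (212,146), the post top near (64,69), and the gate top runs from (180,105) to (655,133). Scene crop: the tab top is near (234,322), the post top near (89,383), and the catch is at (140,465). Next I back-project these at their known heights.

```bash
cat > h.py <<'E'
from rig import env,eyes
import numpy as np
def bp(n,u,v,z):
    m=eyes.camera_model(n);f=240/np.tan(np.radians(m["vfov"]/2));P=np.array(m["pose"])
    d=P[:3,:3]@np.array([(u-m["cx"])/f,-(v-m["cy"])/f,-1]);o=P[:3,3]
    return np.round(o+d*(z-o[2])/d[2],4)
def proj(n,p):
    m=eyes.camera_model(n);f=240/np.tan(np.radians(m["vfov"]/2));P=np.array(m["pose"])
    c=P[:3,:3].T@(np.array(p)-P[:3,3]);return m["cx"]-f*c[0]/c[2],m["cy"]+f*c[1]/c[2]
E
python3 - <<'E'
from h import *
t=lambda x,y,z:bp("top",225+x/4.5,215+y/4.5,z)
s=lambda x,y,z:bp("scene",255+x/4,190+y/4,z)
print("tab",t(212,146,.25),s(234,322,.25))
print("post",t(64,69,.24),s(89,383,.24))
print("post edge L front",t(25,103,.24),t(100,110,.24),s(38,385,.24),s(92,428,.24),s(145,380,.24))
print("gate ends",t(180,105,.2),t(655,133,.2),"scene", s(480,75,.2),s(185,350,.2))
print("vials",bp("top",202,193,.1),bp("top",179,256,.1),bp("scene",213,315,.1),bp("scene",245,379,.1),"dish",bp("top",426,242,.01),bp("scene",405,188,.01))
E
```

```text
tab [0.6337 0.102  0.25  ] [0.6326 0.1043 0.25  ]
post [0.6637 0.1624 0.24  ] [0.6617 0.1625 0.24  ]
post edge L front [0.6498 0.1773 0.24  ] [0.6477 0.1476 0.24  ] [0.6768 0.1774 0.24  ] [0.6473 0.1755 0.24  ] [0.6452 0.1458 0.24  ]
gate ends [0.6535 0.12   0.2   ] [ 0.6463 -0.0772  0.2   ] scene [ 0.641  -0.0686  0.2   ] [0.6514 0.1179 0.2   ]
vials [0.7526 0.2628 0.1   ] [0.6212 0.3048 0.1   ] [0.7489 0.2665 0.1   ] [0.6194 0.3092 0.1   ] dish [ 0.6684 -0.2223  0.01  ] [ 0.6677 -0.2247  0.01  ]
```

Both cameras agree to about 2 mm. The tab is at about (0.633, 0.103) with its top at 0.25, the cage yaw is about -0.05 rad, and the hinge is at about (0.642, -0.083). The bottles are well clear. Now approaching above the tab.

```bash
python3 -m pendant '{"travel":[[20,-19.8,6],[20,-19.8,6],[20,-19.8,6],[20,-19.8,6],[20,-19.8,6],[20,-19.8,6],[20,-19.8,6],[20,-19.8,6],[20,-19.8,6],[20,-19.8,6],[20,-19.8,4],[20,-19.8,4],[20,-19.8,4],[20,-19.8,4],[20,-19.8,4],[20,-19.8,2],[20,-19.8,2],[20,-19.8,2],[20,-19.8,2],[20,-19.8,2]],"delta_rot":[[0,0,-0.0594],[0,0,-0.0594],[0,0,-0.0594],[0,0,-0.0594],[0,0,-0.0594],[0,0,-0.0594],[0,0,-0.0594],[0,0,-0.0594],[0,0,-0.0594],[0,0,-0.0594],[0,0,-0.0594],[0,0,-0.0594],[0,0,-0.0594],[0,0,-0.0594],[0,0,-0.0594],[0,0,-0.0594],[0,0,-0.0594],[0,0,-0.0594],[0,0,-0.0594],[0,0,-0.0594]]}' 50; python3 -m pendant '{"travel":[[0,0,0],[0,0,0]],"delta_rot":[[0,0,0],[0,0,0]]}'
python3 - <<'E'
from h import *
o=env.observe();print(o["time_s"],o["position"],o["tool_rot"].round(3),o["q"].round(1))
E
```

```text
time_s: 1.77
position: [0.6324, 0.1017, 0.2995]
tool_rot: [[-0.001, 0.998, -0.055], [0.0, -0.055, -0.998], [-1.0, -0.001, 0.0]]
ft_force: [0.0, 1.0, 1.1]
grip_width: 0.0499
time_s: 1.93
position: [0.6322, 0.1018, 0.2987]
tool_rot: [[-0.002, 0.999, -0.054], [0.0, -0.054, -0.999], [-1.0, -0.002, -0.0]]
ft_force: [-0.1, 0.9, 0.0]
grip_width: 0.0497
1.9333 [0.63220759 0.10176048 0.29872344] [[-0.002  0.999 -0.054]
 [ 0.    -0.054 -0.999]
 [-1.    -0.002 -0.   ]] [ -1.4  29.6  47.2   0.  103.4   1.6]
```

```bash
python3 -m pendant '{"travel":[[1,1.5,-8],[0,0,-8],[0,0,-8],[0,0,-8],[0,0,-8],[0,0,-8],[0,0,-8],[0,0,-8],[0,0,-8],[0,0,-8],[0,0,-8],[0,0,0],[0,0,0]],"delta_rot":[[0,0,0],[0,0,0],[0,0,0],[0,0,0],[0,0,0],[0,0,0],[0,0,0],[0,0,0],[0,0,0],[0,0,0],[0,0,0],[0,0,0],[0,0,0]]}'
python3 - <<'E'
from h import *
import cv2
a=eyes.get_image("scene")[:,:,::-1][190:335,255:400];b=eyes.get_image("top")[:,:,::-1][190:290,215:360]
f=lambda i:cv2.resize(i,(0,0),fx=3.4,fy=3.4,interpolation=cv2.INTER_CUBIC)
c=np.vstack([a,b])[:,:]
cv2.imwrite("pics/d.png",np.uint8(255*(cv2.resize(np.hstack([a,cv2.copyMakeBorder(b,0,45,0,0,0)]),None,fx=2.7,fy=2.7,interpolation=cv2.INTER_CUBIC)/255.)**.6))
E
```

```text
time_s: 3.02
position: [0.6326, 0.1043, 0.2116]
tool_rot: [[-0.001, 0.999, -0.052], [0.0, -0.052, -0.999], [-1.0, -0.001, 0.0]]
ft_force: [-0.6, 0.4, 0.1]
grip_width: 0.05
```

View pics/d.png

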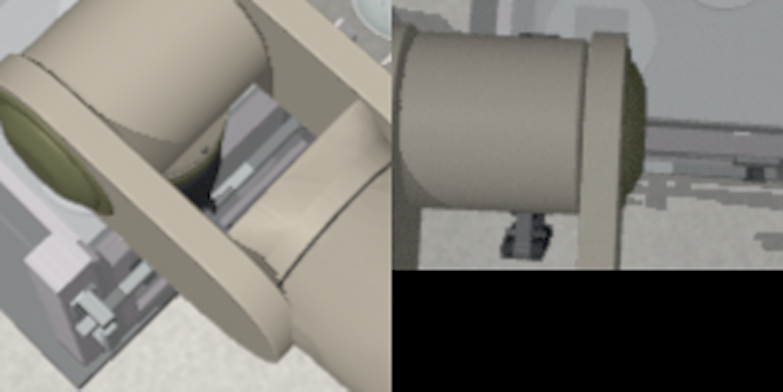

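The arm hides the tab, but the catch is still visible at about (95,315) in the left half and there is no contact force. Closing gently.

```bash
python3 -m pendant '{"travel":[[0,0,0],[0,0,0],[0,0,0],[0,0,0],[0,0,0],[0,0,0],[0,0,0],[0,0,0],[0,0,0],[0,0,0],[0,0,0],[0,0,0]],"delta_rot":[[0,0,0],[0,0,0],[0,0,0],[0,0,0],[0,0,0],[0,0,0],[0,0,0],[0,0,0],[0,0,0],[0,0,0],[0,0,0],[0,0,0]]}' 0 35
python3 - <<'E'
from h import *
o=env.observe();print(o["ft_force"],o["wrist_torque"],o["position"],o["grip_width"])
n=np.array([.9986,-.052,0]);t=np.array([.052,.9986,0])
# cumulative tab(TCP, tool turning with bar) path, TCP at (145,46) from pivot
for p in np.arange(0,.26,.02):
    c,s=np.cos(p),np.sin(p); y,z=145*c-46*s-145,145*s+46*c-46
    yu,zu=145*c-65*s-145,145*s+65*c-65
    print(round(p,2),"catch lift",round(205*s/c,1),"TCP tilt",np.round([y,z],2),"upright",np.round([yu,zu],2))
E
```

```text
time_s: 4.12
position: [0.6329, 0.1043, 0.2122]
tool_rot: [[0.001, 0.999, -0.052], [0.0, -0.052, -0.999], [-1.0, 0.001, -0.0]]
ft_force: [2.7, 0.4, 3.7]
grip_width: 0.0087
[2.66987094 0.44867906 3.74641947] [-0.10963912 -0.47332669  0.43066931] [0.63286    0.10432643 0.21223859] 0.008686987549482269
0.0 catch lift 0.0 TCP tilt [0. 0.] upright [0. 0.]
0.02 catch lift 4.1 TCP tilt [-0.95  2.89] upright [-1.33  2.89]
0.04 catch lift 8.2 TCP tilt [-1.96  5.76] upright [-2.72  5.75]
0.06 catch lift 12.3 TCP tilt [-3.02  8.61] upright [-4.16  8.58]
0.08 catch lift 16.4 TCP tilt [-4.14 11.44] upright [-5.66 11.38]
0.1 catch lift 20.6 TCP tilt [-5.32 14.25] upright [-7.21 14.15]
0.12 catch lift 24.7 TCP tilt [-6.55 17.03] upright [-8.82 16.89]
0.14 catch lift 28.9 TCP tilt [-7.84 19.78] upright [-10.49  19.6 ]
0.16 catch lift 33.1 TCP tilt [-9.18 22.51] upright [-12.21  22.27]
0.18 catch lift 37.3 TCP tilt [-10.58  25.22] upright [-13.98  24.91]
0.2 catch lift 41.6 TCP tilt [-12.03  27.89] upright [-15.8   27.51]
0.22 catch lift 45.8 TCP tilt [-13.53  30.53] upright [-17.68  30.08]
0.24 catch lift 50.2 TCP tilt [-15.09  33.15] upright [-19.61  32.6 ]
```

```bash
cat > s.py <<'E'
from h import *
o=env.observe();R=np.array(o["tool_rot"]);print("%.2f"%o["time_s"],(o["position"]*1000).round(1),"F",o["ft_force"].round(1),"T",o["wrist_torque"].round(2),"tilt",round(float(np.arctan2(R[1,0],-R[2,0])),4),"g",round(o["grip_width"]*1000,1))
E
python3 -m pendant '{"travel":[[0,-0.25,0.7],[0,-0.25,0.7],[0,-0.25,0.7],[0,-0.25,0.7],[0,-0.25,0.7],[0,-0.25,0.7],[0,0,0],[0,0,0]],"delta_rot":[[0.005,0,0],[0.005,0,0],[0.005,0,0],[0.005,0,0],[0.005,0,0],[0.005,0,0],[0,0,0],[0,0,0]]}' >/dev/null; python3 s.py; for i in 1; do :; done
python3 -m pendant '{"travel":[[0,-0.25,0.7],[0,-0.25,0.7],[0,0,0]],"delta_rot":[[0.005,0,0],[0.005,0,0],[0,0,0]]}' >/dev/null; python3 s.py
```

```text
4.78 [632.6 103.  216.2] F [1.  3.4 1.3] T [ 0.55 -0.3   0.38] tilt 0.0305 g 8.9
5.03 [632.7 102.4 217.8] F [0.8 4.  2.5] T [ 0.7  -0.25  0.4 ] tilt 0.0408 g 9.1
```

```bash
python3 -m pendant '{"travel":[[0,0.2,0.4],[0,0.2,0.4],[0,0,0]],"delta_rot":[[0,0,0],[0,0,0],[0,0,0]]}' >/dev/null; python3 s.py
python3 -m pendant '{"travel":[[0,0,0],[0,0,0]],"delta_rot":[[0,0,0],[0,0,0]]}' >/dev/null; python3 s.py
```

```text
5.28 [632.6 102.2 218. ] F [ 2.5  1.8 -0.8] T [ 0.04 -0.37  0.36] tilt 0.0392 g 9.2
5.45 [632.7 102.3 218. ] F [ 1.7 -0.7 -1.9] T [-0.11 -0.36  0.39] tilt 0.0393 g 8.9
```

```bash
cat > c.py <<'E'
from h import *
import sys
o=env.observe();R=np.array(o["tool_rot"]);F=o["ft_force"];T=o["wrist_torque"]
M=-(.145*F[2]-.065*F[1]+T[0]-.17*F[1])
print("%.2f"%o["time_s"],(o["position"]*1000).round(1),"F",F.round(1),"T",T.round(2),"tilt",round(float(np.arctan2(R[1,0],-R[2,0])),4),"M %.2f"%M)
sys.exit(bool(M>.75 or F[2]<-6 or np.abs(F).max()>8))
E
python3 -m pendant '{"travel":[[0,-0.25,0.7],[0,0,0]],"delta_rot":[[0.005,0,0],[0,0,0]]}' >/dev/null && python3 c.py &&
python3 -m pendant '{"travel":[[0,-0.25,0.7],[0,0,0]],"delta_rot":[[0.005,0,0],[0,0,0]]}' >/dev/null && python3 c.py &&
python3 -m pendant '{"travel":[[0,-0.25,0.7],[0,0,0]],"delta_rot":[[0.005,0,0],[0,0,0]]}' >/dev/null && python3 c.py &&
python3 -m pendant '{"travel":[[0,-0.25,0.7],[0,0,0]],"delta_rot":[[0.005,0,0],[0,0,0]]}' >/dev/null && python3 c.py
```

```text
5.62 [632.6 101.9 218.9] F [ 2.6 -1.2 -3. ] T [-0.24 -0.37  0.4 ] tilt 0.0447 M 0.38
5.78 [632.7 101.7 219.6] F [ 1.8 -1.8 -3.6] T [-0.42 -0.39  0.4 ] tilt 0.0498 M 0.50
5.95 [632.7 101.4 220.3] F [ 1.4 -3.4 -3.5] T [-0.67 -0.46  0.36] tilt 0.0547 M 0.37
6.12 [632.7 101.2 221. ] F [ 2.2 -4.3 -3.7] T [-0.82 -0.4   0.38] tilt 0.0597 M 0.34
```

```bash
python3 -m pendant '{"travel":[[0,-0.7,0.7],[0,0,0]],"delta_rot":[[0.005,0,0],[0,0,0]]}' >/dev/null && python3 c.py &&
python3 -m pendant '{"travel":[[0,-0.5,0.7],[0,0,0]],"delta_rot":[[0.005,0,0],[0,0,0]]}' >/dev/null && python3 c.py &&
python3 -m pendant '{"travel":[[0,-0.35,0.7],[0,0,0]],"delta_rot":[[0.005,0,0],[0,0,0]]}' >/dev/null && python3 c.py &&
python3 -m pendant '{"travel":[[0,-0.35,0.7],[0,0,0]],"delta_rot":[[0.005,0,0],[0,0,0]]}' >/dev/null && python3 c.py
```

```text
6.28 [632.7 100.8 221.9] F [ 2.2 -4.1 -3.2] T [-0.64 -0.41  0.35] tilt 0.0653 M 0.14
6.45 [632.7 100.5 222.7] F [ 1.1 -3.4 -3.5] T [-0.5  -0.38  0.3 ] tilt 0.0705 M 0.21
6.62 [632.7 100.3 223.2] F [ 2.6 -2.4 -3.5] T [-0.46 -0.53  0.38] tilt 0.0758 M 0.41
6.78 [632.6 100.3 223.3] F [ 3.7  1.2 -8.3] T [-0.05 -0.79  0.3 ] tilt 0.0815 M 1.53
```

Contact with the roof: Fz jumped and z stalled at about 223.1 mm, with roughly 6 N at the catch. Backing down to mid-gap, about 1.6 mm lower at the tab.

```bash
python3 -m pendant '{"travel":[[0,0.35,-0.8],[0,0.3,-0.7],[0,0,-0.5],[0,0,0],[0,0,0]],"delta_rot":[[-0.005,0,0],[-0.005,0,0],[0,0,0],[0,0,0],[0,0,0]]}' >/dev/null ; python3 c.py
```

```text
7.20 [632.7 100.6 222.3] F [ 2.4 -1.  -2.4] T [-0.17 -0.35  0.39] tilt 0.0702 M 0.29
```

```bash
python3 -m pendant '{"travel":[[0,0.15,-0.4],[0,0.1,-0.3],[0,0,0],[0,0,0]],"delta_rot":[[-0.003,0,0],[0,0,0],[0,0,0],[0,0,0]]}' >/dev/null ; python3 c.py
python3 - <<'E'
from h import *
h=np.array([642,-83.]);p0=env.observe()["position"][:2]*1000
def p(t):
    c,s=np.cos(t),np.sin(t);return h+np.array([[c,-s],[s,c]])@(p0-h)
e=[0,.06,.12]+list(np.arange(.2,1.61,.1))
for a,b in zip(e,e[1:]):
    n=round((b-a)/(.01 if b<.13 else .02));print(round(a,2),round(b,2),n,"rows mean",((p(b)-p(a))/n).round(2),"end",p(b).round(1))
E
```

```text
7.53 [632.7 101.  221.5] F [1.4 1.2 0.3] T [ 0.16 -0.38  0.39] tilt 0.0675 M 0.07
0 0.06 6 rows mean [-1.84 -0.15] end [621.7 100.1]
0.06 0.12 6 rows mean [-1.82 -0.26] end [610.8  98.6]
0.12 0.2 4 rows mean [-3.6  -0.77] end [596.3  95.5]
0.2 0.3 5 rows mean [-3.52 -1.09] end [578.8  90.1]
0.3 0.4 5 rows mean [-3.39 -1.44] end [561.8  82.9]
0.4 0.5 5 rows mean [-3.23 -1.77] end [545.6  74.1]
0.5 0.6 5 rows mean [-3.04 -2.08] end [530.4  63.6]
0.6 0.7 5 rows mean [-2.82 -2.37] end [516.3  51.8]
0.7 0.8 5 rows mean [-2.57 -2.64] end [503.5  38.6]
0.8 0.9 5 rows mean [-2.29 -2.89] end [492.1  24.1]
0.9 1.0 5 rows mean [-1.99 -3.1 ] end [482.1   8.6]
1.0 1.1 5 rows mean [-1.67 -3.28] end [473.8  -7.8]
1.1 1.2 5 rows mean [-1.33 -3.43] end [467.1 -25. ]
1.2 1.3 5 rows mean [-0.98 -3.55] end [462.2 -42.7]
1.3 1.4 5 rows mean [-0.62 -3.63] end [459.1 -60.9]
1.4 1.5 5 rows mean [-0.26 -3.67] end [457.8 -79.2]
1.5 1.6 5 rows mean [ 0.11 -3.68] end [458.3 -97.6]
```

```bash
python3 -m pendant '{"travel":[[-1.8,-0.1,0],[-1.8,-0.1,0],[-1.8,-0.1,0]],"delta_rot":[[0,0,0.01],[0,0,0.01],[0,0,0.01]]}' >/dev/null ; python3 c.py &&
python3 -m pendant '{"travel":[[-1.8,-0.15,0],[-1.8,-0.15,0]],"delta_rot":[[0,0,0.01],[0,0,0.01]]}' >/dev/null ; python3 c.py
```

```text
7.78 [627.2 100.6 221.4] F [2.2 3.1 1. ] T [ 0.23 -0.51  0.32] tilt 0.0673 M 0.35
7.95 [623.5 100.2 221.4] F [2.2 3.1 0.7] T [ 0.24 -0.49  0.35] tilt 0.0671 M 0.38
```

```bash
python3 -m pendant '{"travel":[[-1.8,0,0],[-1.8,0,0],[-1.8,-0.1,0]],"delta_rot":[[0,0,0.01],[0,0,0.01],[0,0,0.01]]}' >/dev/null ; python3 c.py &&
python3 -m pendant '{"travel":[[-1.8,-0.2,0],[-1.8,-0.25,0],[-1.8,-0.3,0],[-1.8,-0.3,0]],"delta_rot":[[0,0,0.01],[0,0,0.01],[0,0,0.01],[0,0,0.01]]}' >/dev/null ; python3 c.py
```

```text
8.20 [618.1  99.7 221.1] F [ 2.7  0.4 -0.2] T [-0.15 -0.59  0.33] tilt 0.0662 M 0.28
8.53 [610.9  98.6 221. ] F [ 3.  -2.7 -1.7] T [-0.49 -0.59  0.33] tilt 0.0659 M 0.10
```

Clear of the lip without resistance. Swinging on at about 0.24 rad/s.

```bash
python3 -m pendant '{"travel":[[-3.6,-0.9,0],[-3.6,-0.9,0],[-3.6,-0.9,0],[-3.6,-0.9,0],[-3.5,-1.1,0],[-3.5,-1.1,0],[-3.5,-1.1,0],[-3.5,-1.1,0],[-3.5,-1.1,0]],"delta_rot":[[0,0,0.02],[0,0,0.02],[0,0,0.02],[0,0,0.02],[0,0,0.02],[0,0,0.02],[0,0,0.02],[0,0,0.02],[0,0,0.02]]}' >/dev/null ; python3 c.py &&
python3 -m pendant '{"travel":[[-3.4,-1.4,0],[-3.4,-1.4,0],[-3.4,-1.4,0],[-3.4,-1.4,0],[-3.4,-1.4,0],[-3.2,-1.8,0],[-3.2,-1.8,0],[-3.2,-1.8,0],[-3.2,-1.8,0],[-3.2,-1.8,0]],"delta_rot":[[0,0,0.02],[0,0,0.02],[0,0,0.02],[0,0,0.02],[0,0,0.02],[0,0,0.02],[0,0,0.02],[0,0,0.02],[0,0,0.02],[0,0,0.02]]}' >/dev/null ; python3 c.py
```

```text
9.28 [578.9  89.5 221.1] F [ 4.  -4.5 -3.2] T [-0.69 -0.96  0.44] tilt 0.0634 M 0.10
10.12 [546.4  73.1 221. ] F [ 5.9 -5.1 -4.9] T [-0.97 -1.28  0.35] tilt 0.0576 M 0.49
```

```bash
python3 -m pendant '{"travel":[[-2.6,-2.5,0],[-2.7,-2.4,0],[-3.0,-2.3,0],[-3,-2.1,0],[-3,-2.1,0],[-2.8,-2.4,0],[-2.8,-2.4,0],[-2.8,-2.4,0],[-2.8,-2.4,0],[-2.8,-2.4,0]],"delta_rot":[[0,0,0.02],[0,0,0.02],[0,0,0.02],[0,0,0.02],[0,0,0.02],[0,0,0.02],[0,0,0.02],[0,0,0.02],[0,0,0.02],[0,0,0.02]]}' >/dev/null ; python3 c.py
```

```text
10.95 [517.7  50.2 221.2] F [ 4.8 -0.1 -2.4] T [-0.14 -0.96  0.45] tilt 0.0511 M 0.46
```

```bash
python3 -m pendant '{"travel":[[-2.4,-2.8,0],[-2.4,-2.7,0],[-2.5,-2.7,0],[-2.6,-2.6,0],[-2.6,-2.6,0],[-2.2,-2.9,0],[-2.2,-2.9,0],[-2.2,-2.9,0],[-2.2,-2.9,0],[-2.2,-2.9,0]],"delta_rot":[[0,0,0.02],[0,0,0.02],[0,0,0.02],[0,0,0.02],[0,0,0.02],[0,0,0.02],[0,0,0.02],[0,0,0.02],[0,0,0.02],[0,0,0.02]]}' >/dev/null ; python3 c.py &&
python3 -m pendant '{"travel":[[-1.9,-3.1,0],[-1.9,-3.1,0],[-1.9,-3.1,0],[-1.9,-3.1,0],[-1.9,-3.1,0],[-1.6,-3.3,0],[-1.6,-3.3,0],[-1.6,-3.3,0],[-1.6,-3.3,0],[-1.6,-3.3,0]],"delta_rot":[[0,0,0.02],[0,0,0.02],[0,0,0.02],[0,0,0.02],[0,0,0.02],[0,0,0.02],[0,0,0.02],[0,0,0.02],[0,0,0.02],[0,0,0.02]]}' >/dev/null ; python3 c.py
```

```text
11.78 [494.3  22.4 221.2] F [ 5.6 -0.4 -3.4] T [-0.09 -1.11  0.38] tilt 0.0418 M 0.48
12.62 [476.8  -9.4 221.2] F [ 5.9  0.8 -3.5] T [ 0.09 -1.19  0.39] tilt 0.031 M 0.61
```

```bash
python3 -m pendant '{"travel":[[-1.0,-3.4,0],[-1.1,-3.4,0],[-1.2,-3.4,0],[-1.3,-3.4,0],[-1.3,-3.4,0],[-0.9,-3.5,0],[-0.9,-3.5,0],[-0.9,-3.5,0],[-0.9,-3.5,0],[-0.9,-3.5,0]],"delta_rot":[[0,0,0.02],[0,0,0.02],[0,0,0.02],[0,0,0.02],[0,0,0.02],[0,0,0.02],[0,0,0.02],[0,0,0.02],[0,0,0.02],[0,0,0.02]]}' >/dev/null ; python3 c.py &&
python3 -m pendant '{"travel":[[-0.6,-3.6,0],[-0.6,-3.6,0],[-0.6,-3.6,0],[-0.6,-3.6,0],[-0.6,-3.6,0],[-0.2,-3.7,0],[-0.2,-3.7,0],[-0.2,-3.7,0],[-0.2,-3.7,0],[-0.2,-3.6,0],[0,-2.8,0],[0,-2.0,0],[0,-1.5,0],[0,-1,0],[0,-1,0],[0,-1,0],[0,-1,0],[0,0,0],[0,0,0]],"delta_rot":[[0,0,0.02],[0,0,0.02],[0,0,0.02],[0,0,0.02],[0,0,0.02],[0,0,0.02],[0,0,0.02],[0,0,0.02],[0,0,0.02],[0,0,0.02],[0,0,0.015],[0,0,0.01],[0,0,0.01],[0,0,0.005],[0,0,0.005],[0,0,0.005],[0,0,0.005],[0,0,0],[0,0,0]]}' >/dev/null ; python3 c.py
```

```text
13.45 [466.1 -43.6 221.2] F [ 4.1  2.1 -2.9] T [ 0.28 -0.89  0.38] tilt 0.0191 M 0.63
15.03 [462.5 -90.  221. ] F [ 5.2  2.6 -3.6] T [ 0.42 -1.13  0.36] tilt 0.0028 M 0.72
```

```bash
cat > k.py <<'E'
from h import *
o=env.observe();R=np.array(o["tool_rot"]);F=o["ft_force"]
yaw=np.arctan2(R[1,1],R[0,1]);n=R[:,1];t=np.array([-n[1],n[0],0])
print("%.2f"%o["time_s"],(o["position"]*1000).round(1),"F",F.round(1),"T",o["wrist_torque"].round(2),"yaw",yaw.round(3),"gate",(yaw+.052).round(3),"tilt",np.arctan2(R[:,0]@t,-R[2,0]).round(4))
E
python3 k.py
python3 -m pendant '{"travel":[[0.1,0,-0.65],[0.1,0,-0.65],[-0.2,0,-0.65],[-0.2,0,-0.65],[-0.2,0,-0.65],[-0.2,0,-0.65],[-0.2,0,-0.65],[0,0,0],[0,0,0]],"delta_rot":[[0,-0.005,0],[0,-0.005,0],[0,-0.005,0],[0,-0.005,0],[0,-0.005,0],[0,-0.005,0],[0,-0.005,0],[0,0,0],[0,0,0]]}' >/dev/null ; python3 k.py
```

```text
15.03 [462.5 -90.  221. ] F [ 5.2  2.6 -3.6] T [ 0.42 -1.13  0.36] yaw 1.504 gate 1.556 tilt 0.0667
15.78 [461.1 -90.6 216.7] F [-4.4  3.6  1.5] T [0.48 0.76 0.5 ] yaw 1.503 gate 1.555 tilt 0.0331
```

```bash
python3 -m pendant '{"travel":[[-0.6,0,-0.65],[-0.5,0,-0.65],[-0.3,0,-0.65],[-0.2,0,-0.65],[0,0,0],[0,0,0]],"delta_rot":[[0,-0.005,0],[0,-0.005,0],[0,-0.005,0],[0,-0.005,0],[0,0,0],[0,0,0]]}' >/dev/null ; python3 k.py
python3 -m pendant '{"travel":[[-0.3,0,-0.65],[-0.2,0,-0.65],[0,0,0],[0,0,0]],"delta_rot":[[0,-0.005,0],[0,-0.005,0],[0,0,0],[0,0,0]]}' >/dev/null ; python3 k.py
```

```text
16.28 [460.2 -90.6 214. ] F [ 0.9  3.  -1.7] T [ 0.56 -0.04  0.52] yaw 1.503 gate 1.555 tilt 0.0117
16.62 [459.8 -90.7 212.8] F [ 2.   2.7 -4.1] T [ 0.47 -0.34  0.46] yaw 1.503 gate 1.555 tilt 0.0014
```

```bash
python3 -m pendant '{"travel":[[0,0,-0.5],[0,0,-0.4],[0,0,0],[0,0,0]],"delta_rot":[[0,0,0],[0,0,0],[0,0,0],[0,0,0]]}' >/dev/null ; python3 k.py
python3 -m pendant '{"travel":[[0,0,-0.3],[0,0,-0.2],[0,0,0],[0,0,0]],"delta_rot":[[0,-0.002,0],[0,0,0],[0,0,0],[0,0,0]]}' >/dev/null ; python3 k.py
```

```text
16.95 [459.6 -90.7 212.2] F [-1.   3.1  3.6] T [0.52 0.13 0.51] yaw 1.503 gate 1.555 tilt 0.0017
17.28 [459.7 -90.8 212.1] F [-1.8  3.3  7.9] T [0.51 0.32 0.52] yaw 1.503 gate 1.555 tilt -0.001
```

The bar is on its stop (Fz positive). Releasing.

```bash
python3 -m pendant '{"travel":[[0,0,0.5],[0,0,0],[0,0,0],[0,0,0],[0,0,0],[0,0,0],[0,0,0],[0,0,0]],"delta_rot":[[0,0,0],[0,0,0],[0,0,0],[0,0,0],[0,0,0],[0,0,0],[0,0,0],[0,0,0]]}' 40 >/dev/null ; python3 k.py
python3 -m pendant '{"travel":[[0,0,4],[0,0,6],[0,0,8],[0,0,8],[0,0,10],[0,0,10],[0,0,10],[0,0,10],[0,0,10],[0,0,10],[0,0,10],[0,0,10],[0,0,0],[0,0,0]],"delta_rot":[[0,0,0],[0,0,0],[0,0,0],[0,0,0],[0,0,0],[0,0,0],[0,0,0],[0,0,0],[0,0,0],[0,0,0],[0,0,0],[0,0,0],[0,0,0],[0,0,0]]}' >/dev/null; python3 k.py
python3 -m pendant '{"travel":[[0,20,10],[0,20,10],[0,20,10],[0,25,5],[0,25,5],[0,25,0],[0,25,0],[0,25,0],[0,25,0],[0,25,0],[0,0,0],[0,0,0]],"delta_rot":[[0,0,0],[0,0,0],[0,0,0],[0,0,0],[0,0,0],[0,0,0],[0,0,0],[0,0,0],[0,0,0],[0,0,0],[0,0,0],[0,0,0]]}'
python3 - <<'E'
from h import *
import cv2
for n in("scene","top"): cv2.imwrite(f"pics/e_{n}.png",eyes.get_image(n)[:,:,::-1])
a=cv2.imread("pics/e_scene.png")[150:420,190:480];b=cv2.imread("pics/e_top.png")[100:370,160:460]
c=cv2.resize(np.hstack([a,b]),None,fx=1.35,fy=1.35,interpolation=cv2.INTER_CUBIC);cv2.imwrite("pics/e.png",np.uint8(255*(c/255.)**.6))
E
```

```text
17.95 [459.6 -90.7 211.8] F [ 0.   0.4 -0. ] T [ 0.04  0.04 -0.01] yaw 1.503 gate 1.555 tilt 0.0002
19.12 [459.7 -90.7 318.4] F [ 0.1 -0.2  0.1] T [ 0.01 -0.03 -0.05] yaw 1.503 gate 1.555 tilt -0.0013
time_s: 20.12
position: [0.4593, 0.1451, 0.3573]
tool_rot: [[-0.001, 0.066, 0.998], [0.001, 0.998, -0.066], [-1.0, 0.001, -0.001]]
ft_force: [-1.2, 0.5, 0.0]
grip_width: 0.04
```

View pics/e.png

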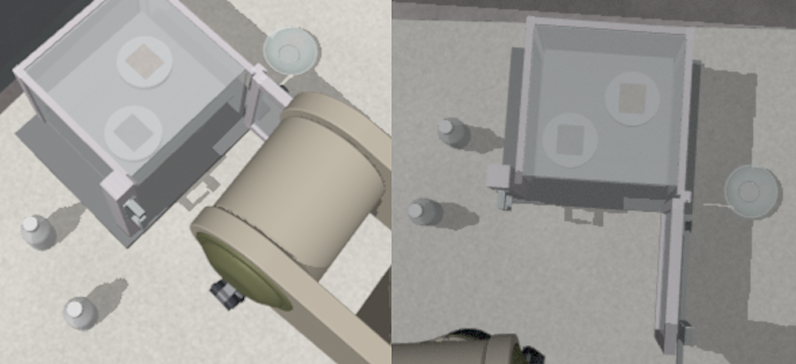

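The gate stands open. In the top half of the picture it runs from (680,200) to (668,350), the bar and tab are on its right side at (686,330), and both bottles and the dish look unmoved. A quick check of the numbers.

Run:
```python
from h import *
import cv2
t=lambda x,y,z:bp("top",160+(x-391.5)/1.35,100+y/1.35,z)
a,b=t(680,202,.2),t(667,350,.2);d=b-a;print(a,b,"gate dir deg",np.degrees(np.arctan2(d[1],d[0]))-90+3)
print("tab",t(686,326,.25))
A,B=[cv2.imread(f"pics/{n}.png").astype(int) for n in("top0","e_top")]
for n,(y0,y1,x0,x1) in dict(va=(183,212,190,218),vb=(243,268,168,198),dish=(218,266,402,450)).items():print(n,np.abs(A[y0:y1,x0:x1]-B[y0:y1,x0:x1]).mean().round(2))
```

```text
[ 0.6369 -0.0832  0.2   ] [ 0.4347 -0.0683  0.2   ] gate dir deg 88.78552481237952
tab [ 0.4733 -0.0876  0.25  ]
va 7.35
vb 7.1
dish 7.71
```

Run:
```python
from rig import close_job
print(close_job())
```

```text
the job is handed in; nothing more can be done
None
```

The latch is lifted, the gate is open at about a right angle, the bar is back down and let go, and the job is handed in at about 20 s.

- **Lift:** I gripped the tab and raised the bar until it touched the rubber roof, at an estimated 6 N or so at the catch. I then backed down to the middle of the gap and drew the bar out, with no sign of it catching on the lip.
- **Swing:** I took the gate round at about 0.24 rad/s. The tool's yaw put the gate at 1.555 rad (89°), and the last picture gave about 89°.
- **Lowering:** The bar went down until the force showed it on its stop, pressed there with about 8 N. I released it and drew the hand well clear; the force read about zero after release.
- **Bottles and dish:** One bottle checked by pixel position is where it was, and by eye the other bottle and the dish look unmoved. The before/after image comparison was inconclusive: it showed a similar difference at all three, which I put down to lighting or noise.
- **Not confirmed:** The arm hid the tab during the grasp, and I did not measure the bar's level in a picture afterwards. That it rests level comes from force and tool height only. Pressing sideways along the gate reached about 7 N part-way through the swing, and I corrected for it.

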